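# Brush out the sieve and hold the shaker at full

### The job

Clear the test sieve that is clamped on the bench shaker: take the round sieve brush from its wooden stand and work it up and down inside the sieve, pressing the bristles lightly on the mesh at least three times and raising them more than halfway up the sieve wall between presses, then hang the brush back in its hole in the stand and let go of it. Only then turn the shaker's spring-return dial clockwise past its first two clicks to the third (three-pip) mark and finish while still holding it there: it springs back to off if let go. Do not ram the mesh, and leave the cup, beaker and lid where they stand.

Things in the scene. Friction and masses are not known exactly. Their poses are not given: they have to be found in the camera images.
- brush: loose upright round brush, 165 mm long, 0.12 kg, hung in the stand. Origin on its axis at the free bristle tips, +z to the handle end. Above the origin: tuft 25 mm thick to 30 mm, steel ferrule 26 mm to 46, cone to 33 mm at 56, flange 47 mm wide 56 to 64, then wooden handle 16 to 18 mm thick to 165 (grip at 135 to 150). The tuft springs in along the axis: 0.25 N per mm, at most 14 mm
- stand_hole (a point): centre of the mouth of the brush hole: 36 mm wide, 66 mm deep, 2 mm chamfer, in the top of the fixed hardwood stand, a block 80 x 125 x 75 mm (x, y, z); 75 mm above the table. Block centre lies 25 mm along its -y; three short tools stick up to 32 mm out of the block 47 to 71 mm off, along -y. The brush hangs with its flange on the block top: its origin 56 mm below this point
- sieve: fixed round steel sieve on a pan, clamped on the shaker's deck, 112 mm outer diameter (117 mm at the rim bead); origin at the centre of its foot, 66 mm above the table, rim 86 mm above the origin; latches at its +x and -x sides reach 4 mm above the rim
- sieve_mesh (a point): centre of the flat wire mesh (the inside floor of the sieve), 92 mm above the table; +z up; axes as the shaker's. The inside is 106 mm wide and the wall stands 60 mm above the mesh
- dial_bar: grip bar of the black dial on the shaker's control box: 46 mm long (its x), 12 mm thick (its y), 22 mm high; origin on the dial's vertical axis at the bar's foot, 101 mm above the table; under it a round skirt of 54 mm on the flat 130 x 94 mm box top at 95 mm. Its +x points to the white-line end; it turns with the dial. The dial axis stands 162 mm from the sieve axis
- dial (a joint): turn of the dial, rad: 0 = off (where its spring returns it), grows clockwise seen from above; clicks (detents) at 0.4, 0.8 and 1.2 (marks of one, two and three pips), hard stop at 1.28. The spring pulls with about 0.06 N m at off and 0.12 N m at the third mark, clicks add or take 0.025 N m; no click holds by itself
- cup: bystander: loose glazed clay cup with one handle, 112 x 144 x 100 mm, origin at its underside
- beaker: bystander: loose small round brown pot, 62 mm wide, 48 mm high, origin at its underside
- saucer_lid: bystander: loose clay lid with a knob, 81 mm wide, 34 mm high, origin at its underside

How it is judged:
By the outcome, as a careful person would: the job done as asked, in the order asked, and still so for the second after the job is handed in, while the arm keeps its last pose, push and grip.
It also fails if it takes over 72 s, if anything falls off the work surface, if the arm or the gripper's body presses on something with over 40 N, if the wrist force passes 120 N, or if a joint passes its speed limit or range.

### The arm

A 7-joint arm with a two-finger parallel gripper is mounted at the origin on a cart in front of the work surface, level with it; the furniture and walls round the work are solid. World frame = base frame: x ahead of the robot, y to its left, z up, the work surface at z = 0. Lengths are in m, angles in rad, forces in N, time in s.
With the tool pointing down it reaches from about 0.4 to 0.85 m from the base axis. Payload 4.5 kg.
Tool frame: the origin (TCP) lies midway between the tips of the shut fingers; the grasp point (between the pads) lies 19 mm behind it; z points along the fingers, y is the line along which they close (so a half turn about z gives the same grasp; the last joint's range is limited). The gripper opens to 88 mm and grips with 3 to 60 N. Pads are 18 mm wide; open, the fingers measure 123 mm over their backs; the gripper's body (75 mm by 187 mm) begins 45 mm behind the grasp point.
Start: joints at [-1.237, 0.689, -0.195, 1.565, 0.157, 0.902, -0.215], TCP at [0.185, 0.597, 0.239] pointing down, gripper open.
Joint ranges: [-3.01, 3.01], [-0.46, 2.08], [-1.47, 1.51], [0.13, 2.56], [-1, 4.14], [0.04, 2.09], [-2.66, 2.66]. Speed limits (rad/s): [2.57, 2.57, 3.14, 3.14, 3.14, 3.14, 3.14].

### API

Orientations are given as a unit quaternion [x, y, z, w].
In Python, from plant import * gives the robot as it stands.
- The arm moves only by the tool send_rows, never from a script. Its argument "targets" is a list of rows, each a list of 2 entries, a list of its own where there are three numbers: the shift along the tool's x, y, z in units of 0.3 m (1.0 is 0.3 m), then the turn, a rotation vector about the tool's x, y, z in units of pi rad (1.0 is pi rad). A call has 1 to 12 rows; each row is the pose to reach, as a shift and turn from the pose commanded when the call began, along the tool's axes at that moment, turning the shorter way round; what a row does not reach only later rows make up. A row lasts 1/8 s, in which the tool goes at most 62.5 mm and 10.7 degrees, less where a joint would pass 70% of its speed; a pose out of reach is approached as far as the arm can. A call with a number of a shift or a turn outside -1 to 1 is refused whole. A call with a gripper value outside its range is refused whole. "fingers" is the opening, from 0 (shut) to 1 (fully open), set as the call begins (left out, the last holds). The fingers move at their own pace and stop on an object; "newtons" is the grip in N (left out, the last holds). Time passes only in rows, so rows that repeat a pose let the fingers close. It gives the time, the measured TCP pose, the force, the opening and the grip force at its end, in the units of the state.
- get_state(): the state, without advancing time (a new reading comes with each control period).
- snapshot(name): name is "side" or "top"; returns a dict with "img" (420x560x3 uint8, blue, green, red), "fx", "fy", "cx", "cy" (pixels), "cam_to_world" (4x4, takes a point from camera to world coordinates). Camera axes: x right, y down, z forward; pixel columns grow to the right and rows downward; lengths in m; the calibration is good to about 2 mm. A picture is of the moment at which its call begins. There is no depth.
- finish_job(): hands the job in; it is judged then, once.
The state is a dict: "clock": time; "q": joint angles; "qd": joint speeds; "joint_torque": joint torques, N m; "tool_pos": TCP position; "eef_rot": TCP orientation; "contact_force": force on the tool from outside, world axes, zero at the start; "moment": the same for the moment, N m; "opening": opening from 0.0 (shut) to 1.0 (fully open); "finger_force": force on a finger pad.
Only numpy, scipy, OpenCV 4.12 (cv2) and the standard library are available. Lean on these libraries where they do the work, as an engineer would, in place of code of your own. Each camera call takes 0.05 s, during which the arm holds its last target. There are 200 camera calls.

## Working session

There is one attempt and no reset: what is moved stays moved. The work goes in short steps, Python scripts to look and compute and a tool call to move; the robot and the scene stay as the last step left them, time stands still between calls to the robot, and variables do not carry over. Pictures are saved under pics/ and viewed, at most 10 in all, crops included, and the job is handed in when it is done.

Besides the shell and the picture viewer there is one more tool, called after "Emit:" in YAML: its name, and indented under it one key for each argument. send_rows: Moves the arm, as the interface text tells. Its arguments: {"type":"object","properties":{"targets":{"type":"array"},"fingers":{"type":"number"},"newtons":{"type":"number"}},"required":["targets"]}

```bash
mkdir -p pics; ls; python3 - <<'E'
from plant import *
import cv2
for n in("top","side"):
    s=snapshot(n); cv2.imwrite(f"pics/{n}0.png",s["img"]); print(n,s["fx"],s["fy"],s["cx"],s["cy"],s["cam_to_world"])
print(get_state())
E
```

```text
pics
top 406.94173396815404 406.94173396815404 277.1469586955182 204.11622610898183 [[-0.0076438  -0.98484205  0.17328508  0.31668674]
 [-0.99996388  0.00817211  0.00233555 -0.08400886]
 [-0.00371626 -0.17326096 -0.98486894  1.25458238]
 [ 0.          0.          0.          1.        ]]
side 495.96971992677624 495.96971992677624 282.2367414023406 213.2860581702731 [[-0.9995924  -0.00932614 -0.02698239  0.5599568 ]
 [ 0.01729596  0.55410443 -0.83226747  0.94291631]
 [ 0.0227129  -0.83239492 -0.55371727  0.80152417]
 [ 0.          0.          0.          1.        ]]
{'clock': 0.1, 'q': array([-1.23717454,  0.68988939, -0.19452657,  1.5662228 ,  0.15727687,
        0.90251001, -0.21511506]), 'qd': array([ 0.00050752, -0.00092281, -0.00259827, -0.00387056,  0.00150672,
        0.00167512, -0.00080457]), 'joint_torque': array([-3.27837712e-03, -5.28497207e+01, -1.27166692e+00, -1.53836757e+01,
       -5.26242633e-02,  1.99067887e-03,  4.51519168e-05]), 'tool_pos': array([0.18446036, 0.59656912, 0.23800168]), 'eef_rot': array([ 1.49325353e-01,  9.88787776e-01, -8.17298257e-04, -7.29813268e-05]), 'contact_force': array([ 1.24266102, -0.41565405, -0.63610747]), 'moment': array([-0.00444356,  0.0158338 , -0.0522098 ]), 'finger_force': 0.0, 'opening': 1.000609216267597}
```

View pics/top0.png

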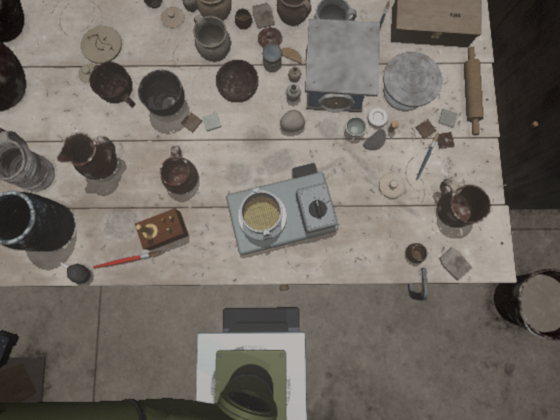

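View pics/side0.png

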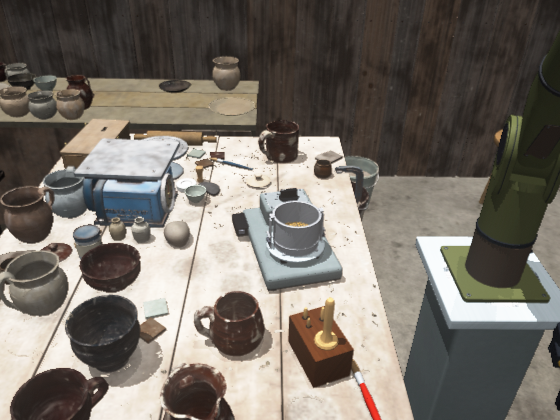

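The top view shows the sieve at about (263,214), the dial at (318,208) and the stand with the brush at about (160,230). In the side view the brush handle top is at about (330,298) and the sieve at (297,225). The cup is at (235,322). I'll enlarge these areas.

```bash
python3 - <<'E'
import cv2,numpy as np
t=cv2.imread("pics/top0.png");s=cv2.imread("pics/side0.png")
a=cv2.resize(t[170:260,225:345],None,fx=6.6,fy=6.6,interpolation=cv2.INTER_CUBIC)
cv2.imwrite("pics/c1.png",a)
b=cv2.resize(t[195:260,130:195],(390,390),interpolation=cv2.INTER_CUBIC)
c=cv2.resize(s[285:385,280:360],(312,390),interpolation=cv2.INTER_CUBIC)
cv2.imwrite("pics/c2.png",np.hstack([b,c]))
cv2.imwrite("pics/c3.png",cv2.resize(s[180:290,230:345],None,fx=5,fy=5,interpolation=cv2.INTER_CUBIC))
E
```

```text
(no output)
```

View pics/c1.png

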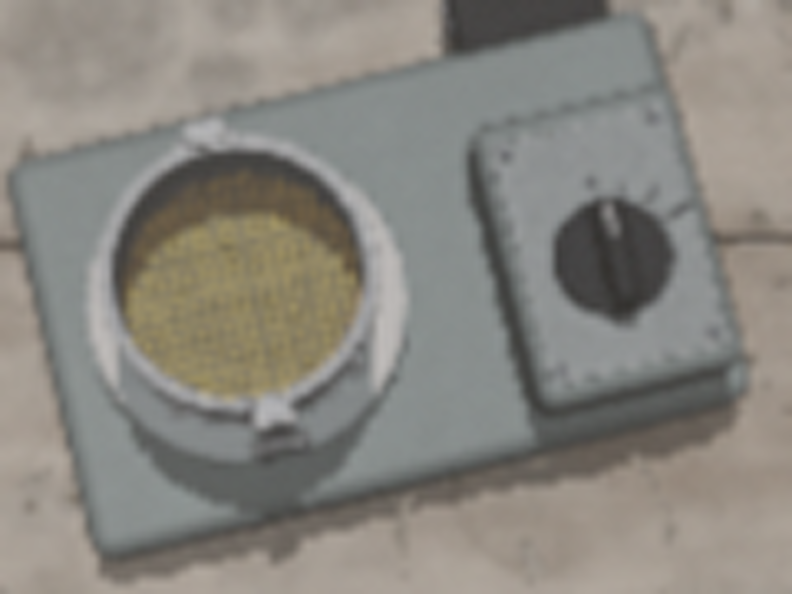

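View pics/c2.png

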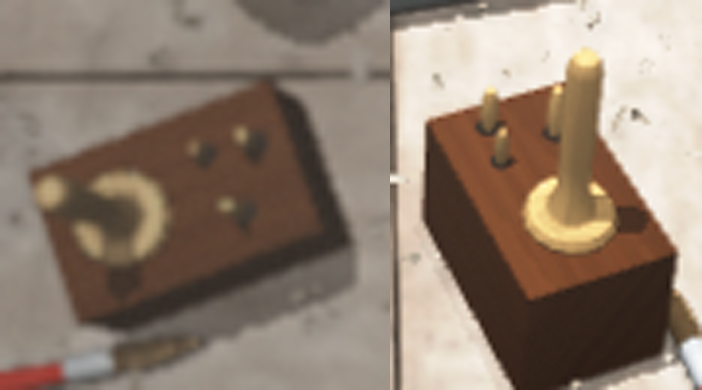

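View pics/c3.png

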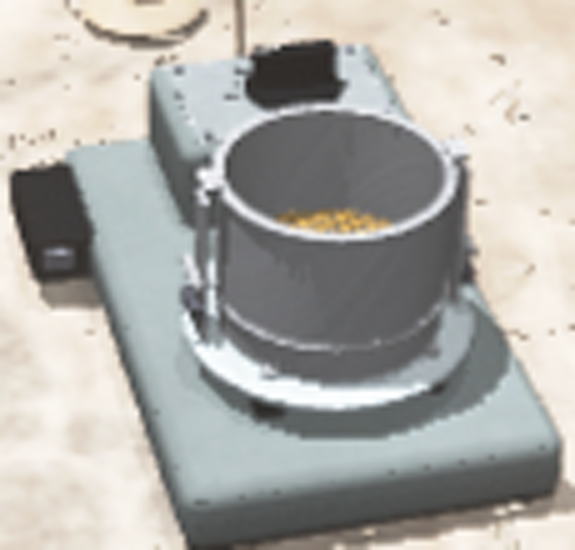

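c1 shows the rim centred at about (240,270), with latches at (205,130) and (275,410). The dial skirt is centred at about (613,258), with the white line pointing up. c2 shows the flange ring and the leaning projection of the handle in both views. c3 shows the side rim ellipse and the latches at (208,178) and (458,148).

```bash
cat > h.py <<'E'
import numpy as np,cv2,pickle,os
from scipy.spatial.transform import Rotation as R
C={"top":((406.9417,406.9417,277.14696,204.11623),np.array([[-0.0076438,-0.98484205,0.17328508,0.31668674],[-0.99996388,0.00817211,0.00233555,-0.08400886],[-0.00371626,-0.17326096,-0.98486894,1.25458238]])),
"side":((495.96972,495.96972,282.23674,213.28606),np.array([[-0.9995924,-0.00932614,-0.02698239,0.5599568],[0.01729596,0.55410443,-0.83226747,0.94291631],[0.0227129,-0.83239492,-0.55371727,0.80152417]]))}
def ray(n,p):
    (fx,fy,cx,cy),M=C[n]; d=M[:,:3]@np.array([(p[0]-cx)/fx,(p[1]-cy)/fy,1]); return M[:,3],d/np.linalg.norm(d)
def plane(n,p,z):
    o,d=ray(n,p); return o+d*(z-o[2])/d[2]
def tri(p,q):
    (a,u),(b,v)=ray("top",p),ray("side",q)
    s,t=np.linalg.lstsq(np.c_[u,-v],b-a,rcond=None)[0]
    return (a+s*u+b+t*v)/2,np.linalg.norm(a+s*u-b-t*v)
def proj(n,X):
    (fx,fy,cx,cy),M=C[n]; c=M[:,:3].T@(np.asarray(X)-M[:,3]); return np.array([fx*c[0]/c[2]+cx,fy*c[1]/c[2]+cy])
E
python3 - <<'E'
from h import *
np.set_printoptions(precision=4,suppress=True)
cv=lambda p,s,o:((p[0]+.5)/s-.5+o[0],(p[1]+.5)/s-.5+o[1])
c1=lambda *p:cv(p,6.6,(225,170)); b=lambda *p:cv(p,6,(130,195)); c=lambda x,y:cv((x-390,y),3.9,(280,285)); c3=lambda *p:cv(p,5,(230,180))
# yellow masks of brush
for n,(x0,y0,x1,y1),z in(("top",(130,215,160,245),.083),("side",(308,290,345,352),.083)):
    im=cv2.imread(f"pics/{n}0.png"); h=cv2.cvtColor(im,cv2.COLOR_BGR2HSV)[y0:y1,x0:x1]
    m=((h[...,0]>14)&(h[...,0]<32)&(h[...,1]>60)&(h[...,2]>110)).astype(np.uint8)
    cnt=max(cv2.findContours(m,0,1)[0],key=cv2.contourArea)[:,0]+[x0,y0]
    print(n,"brush bbox",cnt.min(0),cnt.max(0), "topmost",cnt[cnt[:,1].argmin()])
print("flange top",plane("top",b(121,216),.083),plane("side",c(570,213),.083), tri(b(121,216),c(570,213)))
print("tip",tri(b(49,190),c(586,57)))
for l in((205,133),(275,410)):print("latch top",plane("top",c1(*l),.156))
for l in((208,176),(458,148)):print("latch side",plane("side",c3(*l),.156))
print("latches tri",tri(c1(275,410),c3(208,178)),tri(c1(205,133),c3(458,148)))
print("rim top",plane("top",c1(238,271),.152),"side",plane("side",c3(340,173),.152),tri(c1(238,271),c3(340,173)))
P=[plane("top",c1(*p),.152)[:2] for p in((100,270),(378,275),(238,133),(238,411))];print("rim extents",P)
print("dial skirt",plane("top",c1(613,258),.100),"bar ends",plane("top",c1(604,197),.123),plane("top",c1(625,318),.123))
print("bar side corners",[plane("side",c3(*p),.123) for p in((252,52),(335,42))],[plane("side",c3(*p),.101) for p in((255,105),(340,97))])
print("box corners",[plane("top",c1(*p),.095) for p in((478,130),(655,90),(735,355),(555,410))])
print("stand top",[plane("top",b(*p),.075) for p in((28,176),(268,80),(335,238),(82,320))],[plane("side",c(*p),.075) for p in((427,122),(570,82),(676,255),(528,300))])
E
```

```text
top brush bbox [142 223] [158 238] topmost [150 223]
side brush bbox [314 297] [337 349] topmost [329 297]
flange top [0.4481 0.288  0.083 ] [0.4497 0.2932 0.083 ] (array([0.4488, 0.2893, 0.0786]), np.float64(0.0004146291042821901))
tip (array([0.4489, 0.2889, 0.182 ]), np.float64(0.0001814940408040021))
latch top [ 0.5508 -0.0224  0.156 ]
latch top [ 0.4344 -0.0513  0.156 ]
latch side [ 0.5544 -0.0205  0.156 ]
latch side [ 0.4351 -0.0465  0.156 ]
latches tri (array([ 0.4964, -0.0545,  0.123 ]), np.float64(0.11662165732962554)) (array([ 0.4905, -0.0125,  0.1963]), np.float64(0.1041730732825186))
rim top [ 0.4929 -0.036   0.152 ] side [ 0.4921 -0.0301  0.152 ] (array([ 0.4926, -0.0357,  0.1485]), np.float64(0.001791773729519709))
rim extents [array([0.4938, 0.0214]), array([ 0.4907, -0.0941]), array([ 0.5515, -0.036 ]), array([ 0.4345, -0.0359])]
dial skirt [ 0.5056 -0.197   0.1   ] bar ends [ 0.5283 -0.1916  0.123 ] [ 0.4759 -0.1992  0.123 ]
bar side corners [array([ 0.5309, -0.1886,  0.123 ]), array([ 0.4863, -0.1999,  0.123 ])] [array([ 0.5291, -0.1707,  0.101 ]), array([ 0.4836, -0.1796,  0.101 ])]
box corners [array([ 0.5641, -0.1394,  0.095 ]), array([ 0.5815, -0.2179,  0.095 ]), array([ 0.4633, -0.2494,  0.095 ]), array([ 0.4399, -0.1707,  0.095 ])]
stand top [array([0.469 , 0.3368, 0.075 ]), array([0.5154, 0.2215, 0.075 ]), array([0.4375, 0.1862, 0.075 ]), array([0.3988, 0.307 , 0.075 ])] [array([0.5171, 0.2247, 0.075 ]), array([0.4402, 0.195 , 0.075 ]), array([0.3997, 0.3122, 0.075 ]), array([0.473 , 0.3394, 0.075 ])]
```

```bash
cat >> h.py <<'E'
def go(x,y,z,ang=None):
    """units to a world TCP target, tool down, tool y at ang deg"""
    from plant import get_state
    s=get_state(); r=R.from_quat(s["eef_rot"]); M=r.as_matrix()
    a=np.degrees(np.arctan2(M[1,1],M[0,1])); t=np.radians(a if ang is None else ang)
    Y=np.array([np.cos(t),np.sin(t),0]);Z=np.array([0,0,-1.]);T=np.c_[np.cross(Y,Z),Y,Z]
    print("clk",round(s["clock"],2),"pos",s["tool_pos"].round(4),"yang",round(a,2),"F",s["contact_force"].round(2),"M",s["moment"].round(3),"open",round(s["opening"],3),"ff",round(s["finger_force"],1),"q",s["q"].round(2))
    print("shift",(M.T@(np.array([x,y,z])-s["tool_pos"])/.3).round(3),"turn",((r.inv()*R.from_matrix(T)).as_rotvec()/np.pi).round(4))
E
python3 -c "
from h import *
go(.4485,.289,.255)"
```

```text
clk 0.1 pos [0.1845 0.5966 0.238 ] yang 72.82 F [ 1.24 -0.42 -0.64] M [-0.004  0.016 -0.052] open 1.001 ff 0.0 q [-1.24  0.69 -0.19  1.57  0.16  0.9  -0.22]
shift [-1.144 -0.72  -0.055] turn [-0.0005  0.      0.    ]
```

Emit:
send_rows:
  targets:
    - [[-0.05,-0.03,0],[0,0,0]]
    - [[-0.15,-0.09,-0.02],[0,0,0]]
    - [[-0.27,-0.17,-0.03],[0,0,0]]
    - [[-0.39,-0.245,-0.04],[0,0,0]]
    - [[-0.51,-0.32,-0.05],[0,0,0]]
    - [[-0.63,-0.395,-0.05],[0,0,0]]
    - [[-0.75,-0.47,-0.05],[0,0,0]]
    - [[-0.87,-0.545,-0.05],[0,0,0]]
    - [[-0.95,-0.6,-0.05],[0,0,0]]
    - [[-0.99,-0.62,-0.05],[0,0,0]]
  fingers: 1

```text
clock: 1.35
tool_pos: [0.4148, 0.3287, 0.2536]
eef_rot: [0.151, 0.988, -0.001, 0.0]
contact_force: [0.1, -0.1, -1.2]
opening: 1.0
finger_force: 0.0
```

```bash
python3 -c "
from h import *
go(.4485,.289,.255)"
```

```text
clk 1.35 pos [0.4148 0.3287 0.2536] yang 72.6 F [ 0.09 -0.07 -1.19] M [ 0.064  0.008 -0.015] open 1.0 ff 0.0 q [-0.61  0.55 -0.24  1.83  0.18  0.78  0.33]
shift [-0.147 -0.093 -0.004] turn [-0.0005  0.0002  0.    ]
```

Emit:
send_rows:
  targets:
    - [[-0.06,-0.04,0],[0,0,0]]
    - [[-0.147,-0.093,0],[0,0,0]]
    - [[-0.147,-0.093,0.06],[0,0,0]]
    - [[-0.147,-0.093,0.16],[0,0,0]]
    - [[-0.147,-0.093,0.26],[0,0,0]]
    - [[-0.147,-0.093,0.34],[0,0,0]]
    - [[-0.147,-0.093,0.37],[0,0,0]]
    - [[-0.147,-0.093,0.37],[0,0,0]]

```text
clock: 2.35
tool_pos: [0.447, 0.2923, 0.1426]
eef_rot: [0.149, 0.989, -0.0, -0.0]
contact_force: [-0.4, 0.1, 0.4]
opening: 0.998
finger_force: 0.0
```

```bash
python3 - <<'E'
from h import *
from plant import *
go(.4485,.289,.143)
a=snapshot("top")["img"][170:290,110:230];b=snapshot("side")["img"][240:390,260:410]
cv2.imwrite("pics/d.png",np.hstack([cv2.resize(a,(400,400),interpolation=2),cv2.resize(b,(400,400),interpolation=2)]))
E
```

```text
clk 2.35 pos [0.447  0.2923 0.1426] yang 72.86 F [-0.41  0.11  0.45] M [-0.076 -0.016 -0.015] open 0.998 ff 0.0 q [-0.55  0.72 -0.19  1.93  0.25  0.52  0.36]
shift [-0.008 -0.009 -0.001] turn [-0.0001 -0.0002 -0.    ]
```

View pics/d.png

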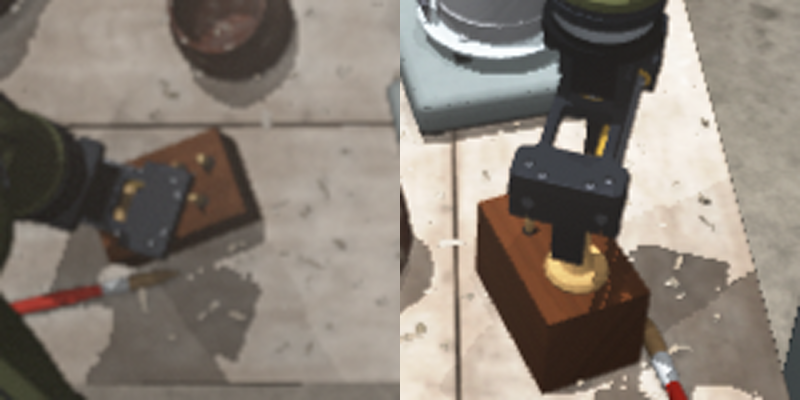

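The fingers straddle the brush handle above the flange, and the stand is untouched. I'll make a small correction and close.

Emit:
send_rows:
  targets:
    - [[-0.008,-0.009,0],[0,0,0]]
    - [[-0.008,-0.009,0],[0,0,0]]

```text
clock: 2.7
tool_pos: [0.4493, 0.2884, 0.1433]
eef_rot: [0.15, 0.989, 0.0, 0.0]
contact_force: [-0.4, 0.7, 0.2]
opening: 0.999
finger_force: 0.0
```

Emit:
send_rows:
  targets:
    - [[0,0,0],[0,0,0]]
    - [[0,0,0],[0,0,0]]
    - [[0,0,0],[0,0,0]]
    - [[0,0,0],[0,0,0]]
    - [[0,0,0],[0,0,0]]
    - [[0,0,0],[0,0,0]]
    - [[0,0,0],[0,0,0]]
    - [[0,0,0],[0,0,0]]
  fingers: 0
  newtons: 20

```text
clock: 3.7
tool_pos: [0.4487, 0.2886, 0.1427]
eef_rot: [0.149, 0.989, -0.0, -0.0]
contact_force: [0.3, 0.4, -0.0]
opening: 0.193
finger_force: 20.0
```

```bash
python3 -c "
from h import *
from plant import *
go(.4485,.289,.143)
for n in('top','side'): snapshot(n)
go(.4485,.289,.143)"
```

```text
clk 3.7 pos [0.4487 0.2886 0.1427] yang 72.82 F [ 0.26  0.35 -0.  ] M [-0.041  0.041 -0.034] open 0.193 ff 20.0 q [-0.55  0.72 -0.19  1.93  0.25  0.52  0.37]
shift [ 0.001  0.001 -0.001] turn [-0.0001 -0.     -0.    ]
clk 3.8 pos [0.4487 0.2886 0.1427] yang 72.82 F [-0.42 -0.23 -0.48] M [-0.064  0.011 -0.017] open 0.193 ff 20.0 q [-0.55  0.72 -0.19  1.93  0.25  0.52  0.37]
shift [ 0.001  0.001 -0.001] turn [-0.0001 -0.     -0.    ]
```

Emit:
send_rows:
  targets:
    - [[0,0,-0.02],[0,0,0]]
    - [[0,0,-0.07],[0,0,0]]
    - [[0,0,-0.13],[0,0,0]]
    - [[0,0,-0.2],[0,0,0]]
    - [[0,0,-0.28],[0,0,0]]
    - [[0,0,-0.36],[0,0,0]]
    - [[0,0,-0.44],[0,0,0]]
    - [[0,0,-0.51],[0,0,0]]
    - [[0,0,-0.55],[0,0,0]]
    - [[0,0,-0.567],[0,0,0]]
    - [[0,0,-0.567],[0,0,0]]

```text
clock: 5.18
tool_pos: [0.4486, 0.2886, 0.3128]
eef_rot: [0.149, 0.989, -0.0, -0.0]
contact_force: [-0.6, -0.1, 0.2]
opening: 0.196
finger_force: 20.0
```

```bash
python3 - <<'E'
from h import *
from plant import *
go(.4925,-.035,.313)
cv2.imwrite("pics/e.png",np.hstack([cv2.resize(snapshot(n)["img"][s],(400,400),interpolation=2) for n,s in(("top",np.s_[150:300,90:240]),("side",np.s_[180:380,260:460]))]))
E
```

```text
clk 5.17 pos [0.4486 0.2886 0.3128] yang 72.83 F [-0.6  -0.12  0.23] M [-0.078  0.051 -0.034] open 0.196 ff 20.0 q [-0.49  0.48 -0.26  1.74  0.15  0.94  0.46]
shift [-0.458 -0.988 -0.001] turn [-0. -0. -0.]
```

View pics/e.png

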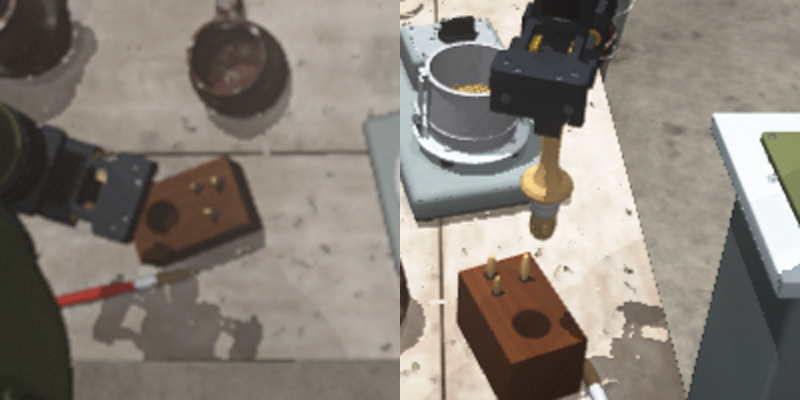

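The brush is out of the hole and upright in the grip. The empty hole shows at about (151,231) in the top view and (325,341) in the side view. Next is the move over the sieve.

Emit:
send_rows:
  targets:
    - [[-0.02,-0.04,0],[0,0,0]]
    - [[-0.06,-0.12,0],[0,0,0]]
    - [[-0.1,-0.22,0],[0,0,0]]
    - [[-0.15,-0.33,0],[0,0,0]]
    - [[-0.2,-0.44,0],[0,0,0]]
    - [[-0.255,-0.55,0],[0,0,0]]
    - [[-0.305,-0.66,0],[0,0,0]]
    - [[-0.36,-0.77,0],[0,0,0]]
    - [[-0.4,-0.87,0],[0,0,0]]
    - [[-0.44,-0.95,0],[0,0,0]]
    - [[-0.458,-0.988,0],[0,0,0]]
    - [[-0.458,-0.988,0],[0,0,0]]

```text
clock: 6.78
tool_pos: [0.4922, -0.0358, 0.3126]
eef_rot: [0.15, 0.989, -0.0, -0.0]
contact_force: [-0.3, 0.1, -1.4]
opening: 0.188
finger_force: 20.0
```

```bash
python3 - <<'E'
from h import *
from plant import *
go(.4925,-.035,.313)
print("hole",plane("top",(150.7,231),.075),plane("side",(325.5,341.5),.075))
print("tuft exp px",proj("side",(.4486,.2886,.189)))
cv2.imwrite("pics/f.png",np.hstack([cv2.resize(snapshot(n)["img"][s],(400,400),interpolation=2) for n,s in(("top",np.s_[140:290,200:350]),("side",np.s_[120:280,220:380]))]))
E
```

```text
clk 6.78 pos [ 0.4922 -0.0358  0.3126] yang 72.72 F [-0.34  0.11 -1.43] M [ 0.052  0.042 -0.035] open 0.188 ff 20.0 q [ 0.14  0.42 -0.24  1.85  0.13  0.88  1.11]
shift [-0.     0.003 -0.001] turn [-0.0001 -0.0002 -0.    ]
hole [0.44778139 0.28769435 0.075     ] [0.44951037 0.29161324 0.075     ]
tuft exp px [330.38427506 296.25621613]
```

View pics/f.png

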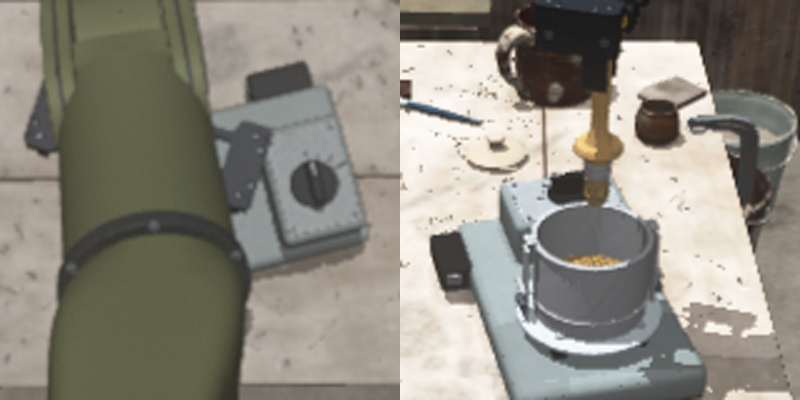

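The tuft hangs centred over the sieve in the side view, tip at about (595,200) in the crop. The first press will be slow, with a force check.

Emit:
send_rows:
  targets:
    - [[0,0,0.03],[0,0,0]]
    - [[0,0,0.09],[0,0,0]]
    - [[0,0,0.16],[0,0,0]]
    - [[0,0,0.22],[0,0,0]]
    - [[0,0,0.27],[0,0,0]]
    - [[0,0,0.3],[0,0,0]]
    - [[0,0,0.315],[0,0,0]]
    - [[0,0,0.325],[0,0,0]]
    - [[0,0,0.335],[0,0,0]]
    - [[0,0,0.343],[0,0,0]]
    - [[0,0,0.343],[0,0,0]]
    - [[0,0,0.343],[0,0,0]]

```text
clock: 8.38
tool_pos: [0.4928, -0.0349, 0.2101]
eef_rot: [0.149, 0.989, 0.0, 0.0]
contact_force: [-0.3, 0.1, -0.4]
opening: 0.193
finger_force: 20.0
```

```bash
python3 - <<'E'
from h import *
from plant import *
go(.4925,-.0355,.2095)
F=[]
for i in range(16): snapshot("side"); F.append(get_state()["contact_force"])
print(np.mean(F,0),np.std(F,0))
E
```

```text
clk 8.38 pos [ 0.4928 -0.0349  0.2101] yang 72.82 F [-0.3   0.15 -0.39] M [0.079 0.001 0.028] open 0.193 ff 20.0 q [ 0.11  0.57 -0.2   1.99  0.19  0.61  1.05]
shift [ 0.    -0.002  0.002] turn [ 0.0001  0.0002 -0.    ]
[0.15672857 0.2957121  0.55487846] [0.37120412 0.36845148 0.2652457 ]
```

Emit:
send_rows:
  targets:
    - [[0,0,-0.03],[0,0,0]]
    - [[0,0,-0.09],[0,0,0]]
    - [[0,0,-0.15],[0,0,0]]
    - [[0,0,-0.17],[0,0,0]]
    - [[0,0,-0.17],[0,0,0]]
    - [[0,0,-0.15],[0,0,0]]
    - [[0,0,-0.1],[0,0,0]]
    - [[0,0,-0.05],[0,0,0]]
    - [[0,0,-0.02],[0,0,0]]
    - [[0,0,0.0],[0,0,0]]
    - [[0,0,0.002],[0,0,0]]
    - [[0,0,0.002],[0,0,0]]

```text
clock: 10.68
tool_pos: [0.4926, -0.035, 0.2096]
eef_rot: [0.149, 0.989, 0.0, 0.0]
contact_force: [-0.9, -0.3, 0.8]
opening: 0.193
finger_force: 20.0
```

Emit:
send_rows:
  targets:
    - [[0,0,-0.03],[0,0,0]]
    - [[0,0,-0.09],[0,0,0]]
    - [[0,0,-0.15],[0,0,0]]
    - [[0,0,-0.17],[0,0,0]]
    - [[0,0,-0.17],[0,0,0]]
    - [[0,0,-0.15],[0,0,0]]
    - [[0,0,-0.1],[0,0,0]]
    - [[0,0,-0.05],[0,0,0]]
    - [[0,0,-0.02],[0,0,0]]
    - [[0,0,0.0],[0,0,0]]
    - [[0,0,0.0],[0,0,0]]
    - [[0,0,0.0],[0,0,0]]

```text
clock: 12.18
tool_pos: [0.4927, -0.035, 0.2096]
eef_rot: [0.149, 0.989, 0.0, 0.0]
contact_force: [-0.1, -0.3, 0.7]
opening: 0.191
finger_force: 20.0
```

Emit:
send_rows:
  targets:
    - [[0,0,-0.03],[0,0,0]]
    - [[0,0,-0.09],[0,0,0]]
    - [[0,0,-0.15],[0,0,0]]
    - [[0,0,-0.17],[0,0,0]]
    - [[0,0,-0.17],[0,0,0]]
    - [[0,0,-0.15],[0,0,0]]
    - [[0,0,-0.1],[0,0,0]]
    - [[0,0,-0.05],[0,0,0]]
    - [[0,0,-0.02],[0,0,0]]
    - [[0,0,0.0],[0,0,0]]
    - [[0,0,0.0],[0,0,0]]
    - [[0,0,0.0],[0,0,0]]

```text
clock: 13.68
tool_pos: [0.4927, -0.035, 0.2096]
eef_rot: [0.149, 0.989, 0.0, 0.0]
contact_force: [-0.8, 0.2, 1.4]
opening: 0.194
finger_force: 20.0
```

```bash
python3 - <<'E'
from h import *
from plant import *
go(.4925,-.0355,.313)
F=[]
for i in range(16): snapshot("side"); F.append(get_state()["contact_force"])
print(np.mean(F,0),np.std(F,0))
E
```

```text
clk 13.68 pos [ 0.4927 -0.035   0.2096] yang 72.82 F [-0.77  0.25  1.39] M [-0.164  0.173  0.037] open 0.194 ff 20.0 q [ 0.11  0.57 -0.21  1.99  0.2   0.61  1.04]
shift [-0.    -0.002 -0.345] turn [ 0.      0.0002 -0.    ]
[-0.43620164 -0.46208631  0.15575088] [0.52755744 0.4452972  0.60532535]
```

Emit:
send_rows:
  targets:
    - [[0,0,-0.03],[0,0,0]]
    - [[0,0,-0.09],[0,0,0]]
    - [[0,0,-0.16],[0,0,0]]
    - [[0,0,-0.23],[0,0,0]]
    - [[0,0,-0.3],[0,0,0]]
    - [[0,0,-0.34],[0,0,0]]
    - [[0,0,-0.35],[0,0,0]]
    - [[0,0,-0.35],[0,0,0]]

```text
clock: 15.48
tool_pos: [0.4923, -0.035, 0.314]
eef_rot: [0.149, 0.989, -0.0, -0.0]
contact_force: [0.4, -0.0, -1.5]
opening: 0.188
finger_force: 20.0
```

```bash
python3 - <<'E'
from h import *
from plant import *
F=[]
for i in range(16): snapshot("side"); F.append(get_state()["contact_force"])
print(np.mean(F,0),np.std(F,0))
go(.4487,.2886,.315)
t=snapshot("side")["img"]
cv2.imwrite("pics/g.png",cv2.resize(t[100:250,220:370],(500,500),interpolation=2))
print(proj("side",(.4927,-.035,.1905)))
E
```

```text
[-0.28163475 -0.12223277 -1.17829141] [0.43361377 0.55108824 0.64423277]
clk 16.27 pos [ 0.4925 -0.035   0.3143] yang 72.83 F [-0.54  1.26  0.5 ] M [ 0.042 -0.041  0.001] open 0.192 ff 20.0 q [ 0.14  0.42 -0.25  1.85  0.13  0.89  1.11]
shift [ 0.458  0.987 -0.002] turn [ 0.  0. -0.]
[297.89635024 199.26393744]
```

View pics/g.png

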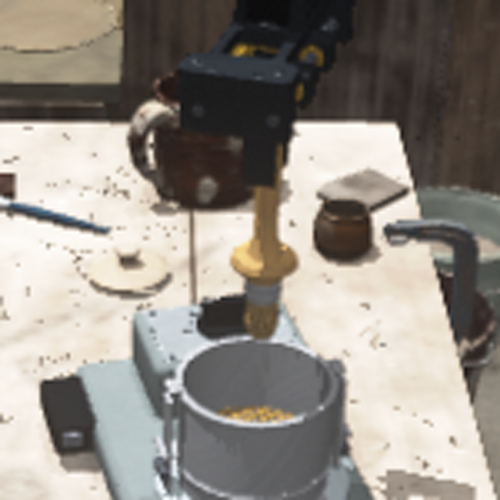

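The brush is still straight in the grip, tip at about (298,200) px, which matches the expected projection. The four presses came to about 1.5 N each. Next I return it to the stand.

Emit:
send_rows:
  targets:
    - [[0.02,0.04,0],[0,0,0]]
    - [[0.06,0.12,0],[0,0,0]]
    - [[0.1,0.22,0],[0,0,0]]
    - [[0.15,0.33,0],[0,0,0]]
    - [[0.2,0.44,0],[0,0,0]]
    - [[0.255,0.55,0],[0,0,0]]
    - [[0.305,0.66,0],[0,0,0]]
    - [[0.36,0.77,0],[0,0,0]]
    - [[0.4,0.87,0],[0,0,0]]
    - [[0.44,0.95,0],[0,0,0]]
    - [[0.458,0.987,0],[0,0,0]]
    - [[0.458,0.987,0],[0,0,0]]

```text
clock: 17.82
tool_pos: [0.4482, 0.2891, 0.3142]
eef_rot: [0.148, 0.989, 0.0, -0.0]
contact_force: [0.7, -0.6, -1.7]
opening: 0.188
finger_force: 20.0
```

Emit:
send_rows:
  targets:
    - [[0,0,0],[0,0,0]]
    - [[0,0,0],[0,0,0]]

```text
clock: 18.08
tool_pos: [0.4491, 0.2872, 0.3143]
eef_rot: [0.15, 0.989, -0.0, 0.0]
contact_force: [0.7, -0.9, -0.3]
opening: 0.191
finger_force: 20.0
```

```bash
python3 - <<'E'
from h import *
from plant import *
go(.4487,.2886,.1432)
E
```

```text
clk 18.07 pos [0.4491 0.2872 0.3143] yang 72.71 F [ 0.66 -0.86 -0.25] M [ 0.032  0.014 -0.038] open 0.191 ff 20.0 q [-0.48  0.48 -0.27  1.74  0.15  0.94  0.45]
shift [0.003 0.004 0.57 ] turn [-0.0002  0.0001  0.    ]
```

Emit:
send_rows:
  targets:
    - [[0.002,0.002,0.03],[0,0,0]]
    - [[0.002,0.002,0.1],[0,0,0]]
    - [[0.002,0.002,0.19],[0,0,0]]
    - [[0.002,0.002,0.27],[0,0,0]]
    - [[0.002,0.002,0.32],[0,0,0]]
    - [[0.002,0.002,0.34],[0,0,0]]
    - [[0.002,0.002,0.34],[0,0,0]]
    - [[0.002,0.002,0.34],[0,0,0]]
    - [[0.002,0.002,0.34],[0,0,0]]

```text
clock: 19.2
tool_pos: [0.4486, 0.2895, 0.213]
eef_rot: [0.149, 0.989, 0.001, 0.001]
contact_force: [-1.1, 0.3, -1.4]
opening: 0.192
finger_force: 20.0
```

```bash
python3 - <<'E'
from h import *
from plant import *
go(.4487,.2886,.1432)
E
```

```text
clk 19.2 pos [0.4486 0.2895 0.213 ] yang 72.82 F [-1.15  0.33 -1.4 ] M [-0.026  0.016 -0.002] open 0.192 ff 20.0 q [-0.51  0.61 -0.24  1.87  0.21  0.69  0.4 ]
shift [-0.001 -0.003  0.233] turn [ 0.0004  0.0003 -0.    ]
```

Emit:
send_rows:
  targets:
    - [[0,-0.003,0.02],[0,0,0]]
    - [[0,-0.003,0.06],[0,0,0]]
    - [[0,-0.003,0.1],[0,0,0]]
    - [[0,-0.003,0.14],[0,0,0]]
    - [[0,-0.003,0.17],[0,0,0]]
    - [[0,-0.003,0.2],[0,0,0]]
    - [[0,-0.003,0.22],[0,0,0]]
    - [[0,-0.003,0.23],[0,0,0]]
    - [[0,-0.003,0.23],[0,0,0]]
    - [[0,-0.003,0.23],[0,0,0]]

```text
clock: 20.45
tool_pos: [0.4482, 0.2885, 0.1436]
eef_rot: [0.149, 0.989, 0.0, 0.0]
contact_force: [-0.6, -0.5, -1.2]
opening: 0.193
finger_force: 20.0
```

```bash
python3 - <<'E'
from h import *
from plant import *
F=[]
for i in range(8): snapshot("side"); F.append(get_state()["contact_force"])
print(np.mean(F,0),np.std(F,0))
go(.4487,.2886,.1432)
E
```

```text
[-0.27433179  0.08834845 -1.16087278] [0.60141332 0.55558551 0.71636095]
clk 20.85 pos [0.4481 0.2884 0.1434] yang 72.83 F [-0.06  0.52  0.27] M [0.058 0.009 0.009] open 0.196 ff 20.0 q [-0.54  0.71 -0.19  1.93  0.26  0.52  0.36]
shift [-0.002  0.001  0.001] turn [ 0.0001  0.     -0.    ]
```

Free of contact and within 1 mm of seated. I'll release and then rise.

Emit:
send_rows:
  targets:
    - [[-0.001,0.001,0.001],[0,0,0]]
    - [[-0.001,0.001,0.001],[0,0,0]]
    - [[-0.001,0.001,0.001],[0,0,0]]
    - [[-0.001,0.001,0.001],[0,0,0]]
    - [[-0.001,0.001,0.001],[0,0,0]]
    - [[-0.001,0.001,0.001],[0,0,0]]
    - [[-0.001,0.001,0.001],[0,0,0]]
  fingers: 0.8

```text
clock: 21.72
tool_pos: [0.4484, 0.2886, 0.143]
eef_rot: [0.149, 0.989, 0.0, 0.0]
contact_force: [-0.1, 0.0, -0.1]
opening: 0.798
finger_force: 0.0
```

Emit:
send_rows:
  targets:
    - [[0,0,-0.03],[0,0,0]]
    - [[0,0,-0.08],[0,0,0]]
    - [[0,0,-0.15],[0,0,0]]
    - [[0,0,-0.23],[0,0,0]]
    - [[0,0,-0.31],[0,0,0]]
    - [[0,0,-0.38],[0,0,0]]
    - [[0,0,-0.4],[0,0,0]]
    - [[0,0,-0.4],[0,0,0]]

```text
clock: 22.72
tool_pos: [0.4484, 0.2886, 0.2635]
eef_rot: [0.149, 0.989, 0.0, 0.0]
contact_force: [-0.4, 0.2, 0.1]
opening: 0.8
finger_force: 0.0
```

```bash
python3 - <<'E'
from h import *
from plant import *
im=snapshot("side")["img"]; o=cv2.imread("pics/side0.png")
h=lambda i:cv2.cvtColor(i,cv2.COLOR_BGR2HSV)[325:352,308:345]
for i in(o,im):
    a=h(i); m=(a[...,0]>14)&(a[...,0]<32)&(a[...,1]>60)&(a[...,2]>110); y,x=np.nonzero(m); print(m.sum(),x.mean()+308,y.mean()+325,x.min()+308,x.max()+308,y.max()+325)
go(.505,-.196,.2632,103)
E
```

```text
423 325.8274231678487 338.3664302600473 314 337 349
419 326.0525059665871 338.2816229116945 314 338 349
clk 22.77 pos [0.4482 0.2883 0.2628] yang 72.82 F [ 0.68  0.45 -0.43] M [-0.028  0.004  0.014] open 0.801 ff 0.0 q [-0.49  0.54 -0.26  1.81  0.18  0.81  0.43]
shift [-6.580e-01 -1.486e+00 -1.000e-03] turn [-1.000e-04 -1.000e-04 -1.676e-01]
```

The brush hangs exactly where it was: the flange blob centroid is within 0.3 px. Next, the dial.

Emit:
send_rows:
  targets:
    - [[-0.02,-0.04,0],[0,0,0]]
    - [[-0.06,-0.13,0],[0,0,0]]
    - [[-0.11,-0.24,0],[0,0,-0.01]]
    - [[-0.16,-0.36,0],[0,0,-0.03]]
    - [[-0.21,-0.48,0],[0,0,-0.05]]
    - [[-0.26,-0.6,0],[0,0,-0.07]]
    - [[-0.31,-0.7,0],[0,0,-0.09]]
    - [[-0.36,-0.8,0],[0,0,-0.11]]
    - [[-0.4,-0.9,0],[0,0,-0.13]]
    - [[-0.435,-0.98,0],[0,0,-0.15]]
    - [[-0.44,-0.99,0],[0,0,-0.168]]
    - [[-0.44,-0.99,0],[0,0,-0.168]]

```text
clock: 24.28
tool_pos: [0.4861, -0.0356, 0.2624]
eef_rot: [-0.112, 0.994, -0.0, -0.001]
contact_force: [0.7, 0.0, -0.6]
opening: 0.801
finger_force: 0.0
```

```bash
python3 - <<'E'
from h import *
from plant import *
go(.505,-.196,.2132,103.5)
im=cv2.imread("pics/top0.png"); x0,y0=305,195
g=im[y0:222,x0:333].max(2); m=(g<75).astype(np.uint8)
c=max(cv2.findContours(m,0,1)[0],key=cv2.contourArea); (x,y),r=cv2.minEnclosingCircle(c); M=cv2.moments(c)
p=(M['m10']/M['m00']+x0,M['m01']/M['m00']+y0)
print((x+x0,y+y0),r,p,plane("top",(x+x0,y+y0),.1),plane("top",p,.1))
w=np.argwhere(im[y0+2:212,314:322].max(2)>110)
print((w+[y0+2,314]).tolist())
print("expect bar top end",proj("top",np.array([.505,-.196,.123])+.023*np.array([.972,.233,0])),"skirt",proj("top",(.505,-.196,.1)))
E
```

```text
clk 24.27 pos [ 0.4861 -0.0356  0.2624] yang 102.91 F [ 0.74  0.03 -0.57] M [ 0.049 -0.061 -0.013] open 0.801 ff 0.0 q [ 0.27  0.5  -0.44  1.93  0.3   0.77  1.46]
shift [ 0.058 -0.535  0.164] turn [ 0.0001 -0.0005 -0.0033]
(317.0563383102417, 208.97887325286865) 8.544315338134766 (317.21004566210047, 209.2538812785388) [ 0.50469284 -0.19584698  0.1       ] [ 0.50388868 -0.19626874  0.1       ]
[[197, 314], [197, 315], [197, 316], [197, 317], [197, 318], [197, 319], [197, 320], [197, 321], [198, 314], [198, 315], [198, 316], [198, 317], [198, 318], [198, 319], [198, 320], [198, 321], [199, 314], [199, 315], [199, 316], [199, 317], [199, 318], [199, 319], [199, 320], [199, 321], [200, 314], [200, 320], [200, 321], [201, 317], [202, 317], [203, 317]]
expect bar top end [315.77286137 199.77057112] skirt [317.10696429 208.87295344]
```

Emit:
send_rows:
  targets:
    - [[0.005,-0.05,0],[0,0,0]]
    - [[0.02,-0.15,0],[0,0,0.01]]
    - [[0.03,-0.26,0],[0,0,0.01]]
    - [[0.04,-0.37,0.02],[0,0,0.01]]
    - [[0.05,-0.46,0.06],[0,0,0.01]]
    - [[0.057,-0.52,0.1],[0,0,0.01]]
    - [[0.058,-0.535,0.16],[0,0,0.01]]
    - [[0.058,-0.535,0.2],[0,0,0.01]]
    - [[0.058,-0.535,0.24],[0,0,0.01]]
    - [[0.058,-0.535,0.26],[0,0,0.01]]
    - [[0.058,-0.535,0.26],[0,0,0.01]]
    - [[0.058,-0.535,0.26],[0,0,0.01]]

```text
clock: 25.78
tool_pos: [0.5065, -0.1943, 0.1854]
eef_rot: [-0.098, 0.995, -0.0, 0.0]
contact_force: [0.5, -0.3, -0.1]
opening: 0.798
finger_force: 0.0
```

```bash
python3 - <<'E'
from h import *
from plant import *
go(.5045,-.196,.1065,101)
cv2.imwrite("pics/k.png",np.hstack([cv2.resize(snapshot(n)["img"][s],(400,400),interpolation=2) for n,s in(("top",np.s_[150:270,250:370]),("side",np.s_[120:240,220:340]))]))
E
```

```text
clk 25.77 pos [ 0.5065 -0.1943  0.1854] yang 101.28 F [ 0.54 -0.27 -0.14] M [ 0.071  0.01  -0.026] open 0.798 ff 0.0 q [ 0.51  0.67 -0.38  1.87  0.38  0.67  1.68]
shift [ 0.008 -0.004  0.263] turn [-0.0001  0.0003  0.0016]
```

View pics/k.png

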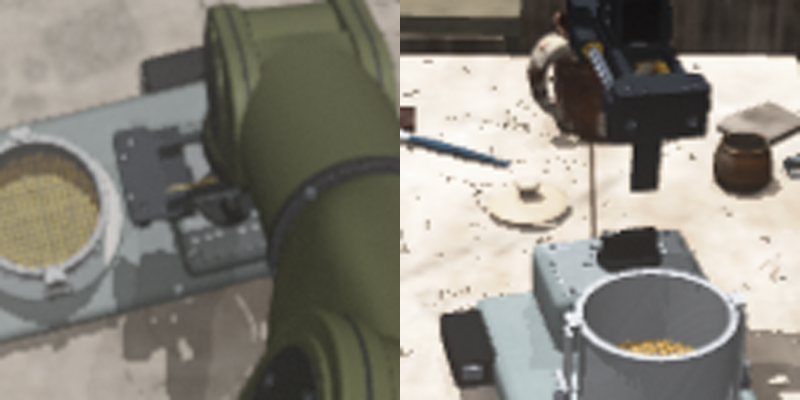

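The gripper is above the dial, clear of the sieve. The finger at (645,165) in the side crop is in line with the bar at (628,247). Descending, then closing.

Emit:
send_rows:
  targets:
    - [[0.007,-0.004,0.03],[0,0,0]]
    - [[0.007,-0.004,0.09],[0,0,0]]
    - [[0.007,-0.004,0.15],[0,0,0]]
    - [[0.007,-0.004,0.2],[0,0,0]]
    - [[0.007,-0.004,0.24],[0,0,0]]
    - [[0.007,-0.004,0.26],[0,0,0]]
    - [[0.007,-0.004,0.262],[0,0,0]]
    - [[0.007,-0.004,0.262],[0,0,0]]

```text
clock: 26.88
tool_pos: [0.5046, -0.1961, 0.1067]
eef_rot: [-0.098, 0.995, -0.0, 0.0]
contact_force: [0.3, 0.6, 0.2]
opening: 0.8
finger_force: 0.0
```

```bash
python3 - <<'E'
from h import *
go(.5045,-.196,.1065,101)
E
```

```text
clk 26.88 pos [ 0.5046 -0.1961  0.1067] yang 101.26 F [0.26 0.57 0.17] M [ 0.059 -0.013  0.016] open 0.8 ff 0.0 q [ 0.46  0.79 -0.3   1.93  0.46  0.49  1.61]
shift [0.    0.    0.001] turn [-0.0001  0.0002  0.0014]
```

Emit:
send_rows:
  targets:
    - [[0,0,0],[0,0,0]]
    - [[0,0,0],[0,0,0]]
    - [[0,0,0],[0,0,0]]
    - [[0,0,0],[0,0,0]]
    - [[0,0,0],[0,0,0]]
    - [[0,0,0],[0,0,0]]
    - [[0,0,0],[0,0,0]]
    - [[0,0,0],[0,0,0]]
    - [[0,0,0],[0,0,0]]
    - [[0,0,0],[0,0,0]]
  fingers: 0
  newtons: 15

```text
clock: 28.12
tool_pos: [0.5045, -0.1976, 0.1064]
eef_rot: [-0.098, 0.995, -0.001, 0.0]
contact_force: [0.6, -5.6, -1.5]
opening: 0.129
finger_force: 14.9
```

```bash
python3 - <<'E'
from h import *
from plant import *
F=[]
for i in range(10): snapshot("side"); s=get_state();F.append(np.r_[s["contact_force"],s["moment"]])
print(np.mean(F,0).round(3))
go(.5045,-.196,.1065,101)
E
```

```text
[ 1.361 -5.083 -1.908 -1.042 -0.247  0.075]
clk 28.62 pos [ 0.5045 -0.1977  0.1064] yang 101.19 F [ 0.99 -4.62 -1.33] M [-1.02  -0.244  0.07 ] open 0.135 ff 14.9 q [ 0.46  0.79 -0.29  1.92  0.46  0.49  1.61]
shift [-0.001  0.006 -0.   ] turn [-0.0006  0.0001  0.0011]
```

Emit:
send_rows:
  targets:
    - [[0,-0.003,0],[0,0,0]]
    - [[0,-0.005,0],[0,0,0]]
    - [[0,-0.005,0],[0,0,0]]
    - [[0,-0.005,0],[0,0,0]]
  newtons: 30

```text
clock: 29.12
tool_pos: [0.5045, -0.1977, 0.1064]
eef_rot: [-0.098, 0.995, -0.0, -0.0]
contact_force: [0.3, -4.8, 0.1]
opening: 0.132
finger_force: 29.9
```

```bash
cat > m.py <<'E'
from h import *
from plant import *
F=[]
for i in range(8): snapshot("side"); s=get_state();F.append(np.r_[s["contact_force"],s["moment"]])
print(np.mean(F,0).round(3))
go(.5045,-.1975,.1065,-58+90)
E
python3 m.py
```

```text
[ 0.331 -4.462 -0.127 -0.862 -0.033  0.076]
clk 29.52 pos [ 0.5045 -0.1977  0.1064] yang 101.26 F [ 0.94 -4.59  0.12] M [-0.883 -0.002  0.082] open 0.136 ff 29.9 q [ 0.46  0.79 -0.3   1.92  0.46  0.49  1.61]
shift [ 0.     0.001 -0.   ] turn [-1.000e-04 -0.000e+00  3.848e-01]
```

Emit:
send_rows:
  targets:
    - [[0,-0.008,0],[0,0,0]]
    - [[0,-0.008,0],[0,0,0]]
    - [[0,-0.008,0],[0,0,0]]

```text
clock: 29.9
tool_pos: [0.5046, -0.1979, 0.1064]
eef_rot: [-0.099, 0.995, 0.001, -0.0]
contact_force: [-2.8, 4.2, 4.7]
opening: 0.13
finger_force: 29.9
```

```bash
python3 m.py
```

```text
[-2.998  5.178  5.449  1.09   0.661  0.081]
clk 30.3 pos [ 0.5046 -0.1978  0.1064] yang 101.36 F [-3.17  5.31  5.9 ] M [1.069 0.667 0.056] open 0.133 ff 29.9 q [ 0.47  0.79 -0.3   1.92  0.46  0.49  1.62]
shift [ 0.     0.001 -0.   ] turn [ 0.0006 -0.0007  0.3853]
```

Emit:
send_rows:
  targets:
    - [[0,0.004,0],[0,0,0.01]]
    - [[0,0.004,0],[0,0,0.03]]
    - [[0,0.004,0],[0,0,0.06]]
    - [[0,0.004,0],[0,0,0.09]]
    - [[0,0.004,0],[0,0,0.12]]
    - [[0,0.004,0],[0,0,0.15]]
    - [[0,0.004,0],[0,0,0.18]]
    - [[0,0.004,0],[0,0,0.2]]
    - [[0,0.004,0],[0,0,0.2]]

```text
clock: 31.42
tool_pos: [0.5047, -0.197, 0.1064]
eef_rot: [0.214, 0.977, 0.001, -0.001]
contact_force: [-2.5, 3.8, 4.1]
opening: 0.133
finger_force: 29.9
```

```bash
python3 m.py
```

```text
[-2.526  4.957  4.438  1.06   0.468  0.09 ]
clk 31.82 pos [ 0.5047 -0.1971  0.1064] yang 65.34 F [-2.3   5.06  4.49] M [1.059 0.465 0.073] open 0.129 ff 29.9 q [ 0.37  0.78 -0.14  1.93  0.23  0.45  1.21]
shift [-0.    -0.002 -0.   ] turn [ 0.0003 -0.0006  0.1852]
```

Emit:
send_rows:
  targets:
    - [[0,0,0],[0,0,0.02]]
    - [[0,0,0],[0,0,0.05]]
    - [[0,0,0],[0,0,0.08]]
    - [[0,0,0],[0,0,0.11]]
    - [[0,0,0],[0,0,0.14]]
    - [[0,0,0],[0,0,0.16]]
    - [[0,0,0],[0,0,0.16]]
    - [[0,0,0],[0,0,0.16]]

```text
clock: 32.83
tool_pos: [0.5051, -0.1966, 0.1064]
eef_rot: [0.449, 0.893, 0.001, -0.001]
contact_force: [-1.9, 5.4, 5.0]
opening: 0.133
finger_force: 29.9
```

```bash
python3 m.py
```

```text
[-1.535  5.755  4.674  1.152  0.29   0.12 ]
clk 33.23 pos [ 0.5051 -0.1966  0.1064] yang 36.58 F [-1.67  5.46  4.13] M [1.181 0.3   0.106] open 0.134 ff 29.9 q [ 0.3   0.78 -0.02  1.93  0.03  0.43  0.9 ]
shift [-0.001 -0.003 -0.   ] turn [ 0.0003 -0.0007  0.0255]
```

Emit:
send_rows:
  targets:
    - [[0,0,0],[0,0,0.006]]
    - [[0,0,0],[0,0,0.012]]
    - [[0,0,0],[0,0,0.012]]
    - [[0,0,0],[0,0,0.012]]

```text
clock: 33.72
tool_pos: [0.5051, -0.1966, 0.1064]
eef_rot: [0.466, 0.885, 0.001, -0.001]
contact_force: [-2.0, 5.5, 3.7]
opening: 0.134
finger_force: 29.9
```

```bash
python3 m.py
```

```text
[-1.639  5.841  4.293  1.173  0.287  0.117]
clk 34.12 pos [ 0.5051 -0.1965  0.1064] yang 34.43 F [-2.49  6.1   4.11] M [1.226 0.299 0.127] open 0.136 ff 29.9 q [ 0.29  0.78 -0.01  1.93  0.01  0.43  0.88]
shift [-0.001 -0.004 -0.   ] turn [ 0.0004 -0.0007  0.0135]
```

Emit:
send_rows:
  targets:
    - [[0,0,0],[0,0,0.006]]
    - [[0,0,0],[0,0,0.012]]
    - [[0,0,0],[0,0,0.012]]
    - [[0,0,0],[0,0,0.012]]

```text
clock: 34.62
tool_pos: [0.5052, -0.1965, 0.1064]
eef_rot: [0.483, 0.876, 0.001, -0.001]
contact_force: [-0.8, 5.5, 4.6]
opening: 0.132
finger_force: 29.9
```

```bash
python3 m.py
```

```text
[-1.378  5.781  4.556  1.148  0.283  0.133]
clk 35.02 pos [ 0.5052 -0.1965  0.1064] yang 32.27 F [-2.03  5.87  4.69] M [1.187 0.254 0.167] open 0.135 ff 29.9 q [ 0.29  0.78 -0.    1.93 -0.    0.43  0.85]
shift [-0.002 -0.004 -0.   ] turn [ 0.0004 -0.0007  0.0015]
```

Emit:
send_rows:
  targets:
    - [[0,0,0],[0,0,0.005]]
    - [[0,0,0],[0,0,0.008]]
    - [[0,0,0],[0,0,0.008]]
    - [[0,0,0],[0,0,0.008]]

```text
clock: 35.52
tool_pos: [0.5052, -0.1965, 0.1064]
eef_rot: [0.494, 0.87, 0.001, -0.001]
contact_force: [-3.0, 5.2, 3.9]
opening: 0.131
finger_force: 29.9
```

```bash
python3 m.py
```

```text
[-1.171  5.825  4.209  1.148  0.26   0.127]
clk 35.92 pos [ 0.5052 -0.1965  0.1064] yang 30.84 F [-0.41  5.55  4.78] M [1.207 0.228 0.116] open 0.134 ff 29.9 q [ 0.28  0.78  0.    1.93 -0.01  0.43  0.84]
shift [-0.002 -0.004 -0.   ] turn [ 0.0004 -0.0007 -0.0065]
```

Emit:
send_rows:
  targets:
    - [[0,0,0],[0,0,0.005]]
    - [[0,0,0],[0,0,0.008]]
    - [[0,0,0],[0,0,0.008]]
    - [[0,0,0],[0,0,0.008]]

```text
clock: 36.42
tool_pos: [0.5052, -0.1965, 0.1064]
eef_rot: [0.504, 0.863, 0.001, -0.001]
contact_force: [-1.1, 5.8, 4.4]
opening: 0.133
finger_force: 29.9
```

```bash
python3 m.py
```

```text
[-1.437  5.803  4.259  1.155  0.27   0.185]
clk 36.83 pos [ 0.5052 -0.1965  0.1064] yang 29.42 F [-1.16  5.7   4.29] M [1.191 0.241 0.136] open 0.131 ff 29.9 q [ 0.28  0.78  0.01  1.93 -0.02  0.43  0.82]
shift [-0.002 -0.004 -0.   ] turn [ 0.0004 -0.0007 -0.0144]
```

The moment rose to 0.185 N m at -60.6°, so the hard stop is there. That puts off at 13°, matching the picture. I'll back off about 2.5° to just past the third mark.

Emit:
send_rows:
  targets:
    - [[0,0,0],[0,0,-0.007]]
    - [[0,0,0],[0,0,-0.014]]
    - [[0,0,0],[0,0,-0.014]]
    - [[0,0,0],[0,0,-0.014]]
    - [[0,0,0],[0,0,-0.014]]

```text
clock: 37.45
tool_pos: [0.5052, -0.1965, 0.1064]
eef_rot: [0.485, 0.874, 0.001, -0.001]
contact_force: [-1.1, 5.9, 4.8]
opening: 0.139
finger_force: 29.9
```

```bash
python3 m.py; python3 - <<'E'
from h import *
from plant import *
# bystanders and brush: compare with the first side view
im=snapshot("side")["img"];o=cv2.imread("pics/side0.png")
for n,s in dict(cup_stand=np.s_[285:390,190:360],lid=np.s_[172:192,244:268],pot=np.s_[150:182,312:340],cup2=np.s_[118:165,255:300]).items():
    d=cv2.absdiff(im,o)[s].max(2); print(n,(d>40).mean().round(3))
E
```

```text
[-1.34   5.704  3.942  1.171  0.277  0.123]
clk 37.85 pos [ 0.5052 -0.1965  0.1064] yang 31.92 F [-1.34  5.6   4.6 ] M [1.154 0.268 0.09 ] open 0.134 ff 29.9 q [ 0.29  0.78  0.    1.93 -0.01  0.43  0.85]
shift [-0.002 -0.004 -0.   ] turn [ 0.0004 -0.0007 -0.0005]
cup_stand 0.001
lid 0.269
pot 0.205
cup2 0.179
```

```bash
python3 -c "
from plant import *
print(finish_job())"
```

```text
the job is handed in; nothing more can be done
None
```

I pressed the brush on the mesh four times at about 1.5 N, raising it about 45 mm above the mesh between presses, hung it back in its hole and released it. I then held the dial at an estimated 1.24 rad, just past the third mark, and handed the job in at about 38 s. The cup, beaker and lid were never touched on purpose, but a final image check of the lid and beaker was inconclusive, probably because the arm and its shadow covered part of that view.

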